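# Walk the stuck knock-out bridge down with a mallet

### The job

One of the two steel mould blocks has its knock-out bridge stuck standing high above the block. Pick up the mallet and tap the bridge's two end pads alternately, lightly and a little at a time so that the bridge never gets badly cocked, until both ends are fully down. Touch that block only with the mallet, and in the end put the mallet back on the bench, well away from that block.

Things in the scene. Friction and masses are not known exactly. Their poses are not given: they have to be found in the camera images.
- mallet: Small mallet, 250 g: black cylindrical head 34 mm in diameter, 60 mm long, standing upright on an end face; light wooden handle, 16 mm wide, 22 mm high, sticking out level from the head's middle. Nearly all its mass is in the head, so it stands stably. Origin: centre of the head's lower face, which strikes; z up; handle along -x from x = -17 to -134 mm, centre line 30 mm up.
- mallet_grip (a point): Point in the middle of the mallet's handle's thickness, 50 mm from the head's axis and 30 mm above the striking face: grip here from above, across the handle, firmly (90 N); the fingers then clear the head. To tap, lower the hand straight down.
- block: Steel mould block with the stuck bridge, fixed: foot 100 x 160 x 12 mm, body 70 x 140 mm, 52 mm high; z up. Origin: centre of underside; y runs along the bridge to the left pad; -x is the front, roughly facing the robot. A fixed post, 22 mm in diameter, stands through the bridge's middle, top at 102 mm. An identical block with its bridge already down stands beside, on either side.
- pad_left (a point): Centre of the top of the bridge's left pad, a domed steel button 28 mm in diameter, 50 mm to +y of the block's middle: strike here, best with the handle pointing to the block's front (mallet x along block x). About 102 mm above the bench with the bridge fully up, 76 mm fully down.
- pad_right (a point): Centre of the top of the right pad, likewise, 50 mm to -y of the block's middle.
- drop (a joint): How far the bridge's middle has come down, m: starts at 0 to 0.002; 0.026 is fully down, each end on its stop. The fit is stiff: a pad yields to 4 to 20 N (more when pushed faster), moves only while pushed and stays where it is left. A tap lowers the struck end by as much as the mallet pushes it, while the other end stays nearly where it was (the middle comes down by half).
- rock (a joint): Tilt of the bridge, rad: positive when the left pad is lower (the pads' difference in height is about 100 mm times this); starts between -0.04 and 0.04. It must never exceed 0.17 (10 degrees, 17 mm between the pads) either way.

How it is judged:
By the outcome, as a careful person would: the job done as asked, in the order asked, and still so for the second after the job is handed in, with the robot touching nothing.
It also fails if it takes over 61 s, if anything falls off the work surface, if the arm or the gripper's body presses on something with over 40 N, if the wrist force passes 120 N, or if a joint passes its speed limit or range.

### The arm

A 6-joint arm with a two-finger parallel gripper is mounted at the origin on a cart in front of the work surface, level with it; the furniture and walls round the work are solid. World frame = base frame: x ahead of the robot, y to its left, z up, the work surface at z = 0. Lengths are in m, angles in degrees, forces in N, time in s.
With the tool pointing down it reaches from about 0.375 to 0.75 m from the base axis. Payload 9 kg.
Tool frame: the origin (TCP) lies where the fingers leave the gripper's body, on its centre line; the fingertips stand 73 mm ahead of it and the grasp point (between the pads) lies 54 mm ahead of it (robot.tip_reach is the distance from the TCP to the fingertips, in m); z points along the fingers, y is the line along which they close (so a half turn about z gives the same grasp; the last joint's range is limited). The gripper opens to 85 mm and grips with 20 to 120 N. Pads are 22 mm wide; open, the fingers measure 114 mm over their backs; the gripper's body (76 mm by 85 mm) begins 54 mm behind the grasp point. The pads swing forward as they close: fully open they stand 13 mm farther back than shut.
Start: joints at [-85.583, 5.964, 5.575, 89.605, 0, 77.527], TCP at [0.174, -0.574, 0.304] pointing down, gripper open.
Joint ranges: [-171.21, 171.21], [-48.23, 106.86], [-62.78, 66.21], [-105.2, 120.99], [-86.42, 89.51], [-180, 180]. Speed limits (degrees/s): [127.2, 127.2, 147.25, 180, 180, 180].

### API

Orientations are given as [roll, pitch, yaw] about the fixed x, y, z axes, in that order (R = Rz(yaw) Ry(pitch) Rx(roll)).
In Python, from plant import robot gives the robot as it stands. Calls block until the motion is done:
- robot.move_pose(position, orientation): joint-space move of the TCP to a pose.
- robot.line_to(position, vel=0.15, rotation=None, guard=None): straight line of the TCP; rotation=None keeps the orientation; vel is the mean speed in m/s. With guard (N) it stops when the force on the tool has changed by that much, and returns True; else False.
- robot.goto_joints(angles): joint-space move.
- robot.set_gripper(opening): finger opening in m; the grip force is fixed at half the most; returns when the fingers have stopped.
- robot.pause(seconds).
- robot.ik(position, orientation): joint angles nearest the present ones, or None.
- robot.observe(): the state.
- robot.grab_frame(name): name is "scene" or "top"; returns the picture (480x640x3 uint8, blue, green, red); there is no depth.
- robot.get_calibration(name): a dict with "vertical_fov" (degrees; the focal length in pixels is half the picture's height over the tangent of half this angle, whatever the lens; pixels are square), "cx", "cy" (the principal point, pixels), "rvec" (rotation vector, rad) and "tvec" (3), from world to camera coordinates, as OpenCV has them. Camera axes: x right, y down, z forward; pixel columns grow to the right and rows downward; lengths in m; the calibration is good to about 2 mm. A picture is of the moment at which its call begins. get_calibration takes no time and is no camera call.
A pose or a line that the arm cannot do raises robot.IKError and nothing moves.
- robot.job_done(): hands the job in; it is judged then, once.
The state is a dict: "time": time; "q": joint angles; "qvel": joint speeds; "joint_torque": joint torques, N m; "tool_pos": TCP position; "tcp_rot": TCP orientation; "ft_force": force on the tool from outside, world axes, zero at the start; "torque": the same for the moment, N m; "gripper_width": finger opening in m; "gripper_force": force on a finger pad.
Only numpy, scipy, OpenCV 4.12 (cv2) and the standard library are available. Lean on these libraries where they do the work, as an engineer would, in place of code of your own. Each camera call takes 0.05 s, during which the arm holds its last target. There are 200 camera calls.

## Working session

There is one attempt and no reset: what is moved stays moved. The work goes in short steps, each a Python script; the robot and the scene stay as the last script left them, time stands still between calls to the robot, and variables do not carry over. Pictures are saved under pics/ and viewed, at most 10 in all, crops included, and the job is handed in when it is done.

```bash
mkdir -p pics; ls; python3 - <<'E'
from plant import robot
import cv2
for n in("scene","top"):
    cv2.imwrite(f"pics/{n}0.png",robot.grab_frame(n)); print(robot.get_calibration(n))
s=robot.observe();print(s["time"],s["tool_pos"],s["tcp_rot"],s["ft_force"],robot.tip_reach)
E
```

```text
pics
{'vertical_fov': 54.486664766950184, 'cx': 333.24405154065084, 'cy': 238.76852532155434, 'rvec': array([ 0.81908271, -2.5032769 ,  1.19896007]), 'tvec': array([0.43483409, 0.24372278, 0.95182234])}
{'vertical_fov': 56.15548142197566, 'cx': 328.6938250331076, 'cy': 239.40762622581204, 'rvec': array([ 2.2255475 , -2.16091053,  0.08125653]), 'tvec': array([0.00465302, 0.48205325, 1.01987362])}
0.1 [ 0.1743233  -0.5739124   0.30324534] [-1.79938577e+02 -1.37099149e-02  1.68918627e+01] [-0.48840031 -0.66216039  0.42613595] 0.0726
```

View pics/scene0.png

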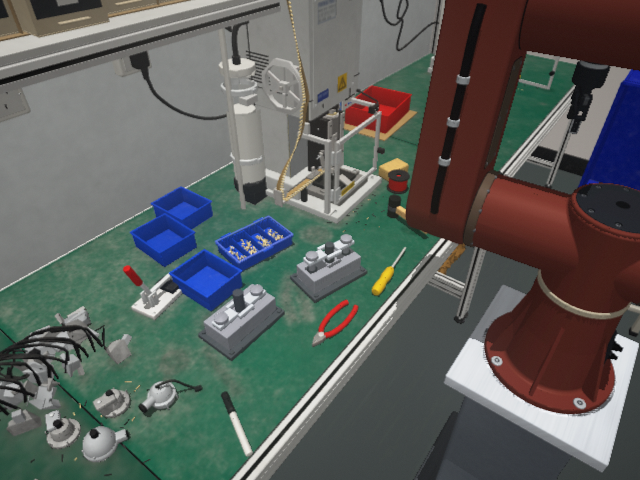

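View pics/top0.png

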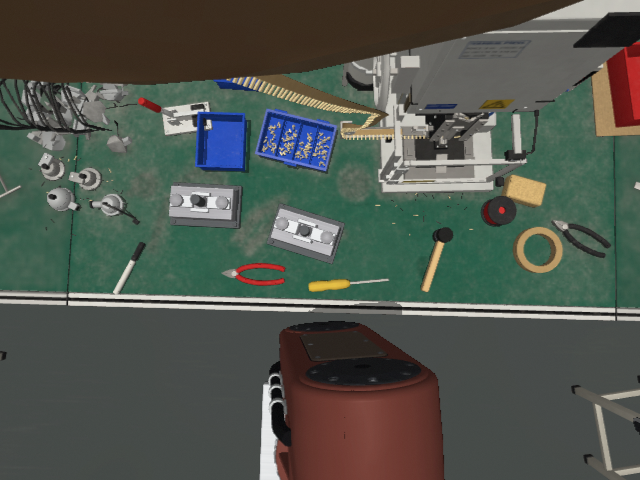

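The top view shows the mallet with its head near (445,235) and handle end near (428,290), and the two blocks at (204,204) and (305,232). In the scene view, the block at (330,265) seems to have the raised bridge. I'll zoom in on both.

```bash
python3 - <<'E'
import cv2,numpy as np
s=cv2.imread("pics/scene0.png");t=cv2.imread("pics/top0.png")
a=cv2.resize(s[225:365,190:390],(800,560),interpolation=cv2.INTER_CUBIC);cv2.imwrite("pics/a.png",a)
b=np.hstack([cv2.resize(t[190:270,255:355],(400,320),interpolation=cv2.INTER_CUBIC),cv2.resize(t[220:300,400:500],(400,320),interpolation=cv2.INTER_CUBIC)]);cv2.imwrite("pics/b.png",b)
E
```

```text
(no output)
```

View pics/a.png

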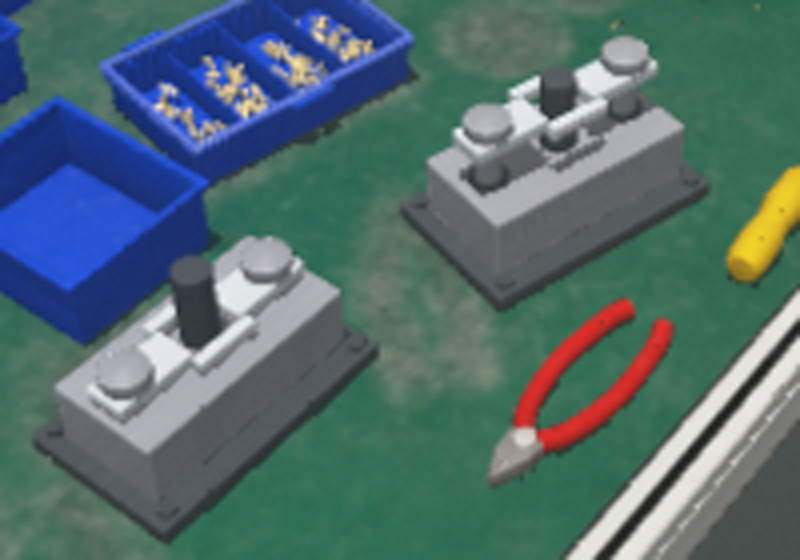

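View pics/b.png

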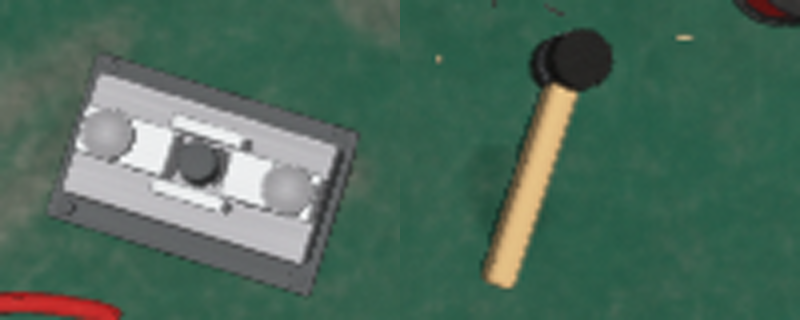

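Block at (305,232) is the stuck one: its pads are level with the post top. Crop pixels: foot corners (100,55), (358,130), (310,297), (50,213); pads (107,134) and (288,190); mallet head top (582,60); handle end (501,278).

```bash
cat > h.py <<'E'
import numpy as np,cv2
from plant import robot
def cam(n):
    c=robot.get_calibration(n);f=240/np.tan(np.radians(c["vertical_fov"]/2))
    return np.array([[f,0,c["cx"]],[0,f,c["cy"]],[0,0,1]]),cv2.Rodrigues(c["rvec"])[0],np.array(c["tvec"])
def onz(n,p,z):
    K,R,t=cam(n);d=R.T@np.linalg.inv(K)@[p[0],p[1],1];o=-R.T@t
    return o+d*(z-o[2])/d[2]
def proj(n,P):
    K,R,t=cam(n);q=K@(R@np.asarray(P)+t);return q[:2]/q[2]
def tri(ps,pt):
    P=[];
    for n in("scene","top"):
        K,R,t=cam(n);P.append(K@np.c_[R,t])
    X=cv2.triangulatePoints(P[0],P[1],np.array(ps,float).reshape(2,1),np.array(pt,float).reshape(2,1))[:,0];return X[:3]/X[3]
E
python3 - <<'E'
from h import *
np.set_printoptions(precision=4,suppress=True)
u=lambda x,y,ox,oy:((x+.5)/4-.5+ox,(y+.5)/4-.5+oy)
C=np.array([onz("top",u(x,y,255,190),.012) for x,y in[(100,55),(358,130),(310,297),(50,213)]])
print(C,C.mean(0),np.linalg.norm(np.diff(C,axis=0),axis=1))
d=C[0]+C[3]-C[1]-C[2];print("y-axis dir yaw",np.degrees(np.arctan2(-d[0],d[1])))
e=C[0]+C[1]-C[2]-C[3];print("x-axis yaw",np.degrees(np.arctan2(e[1],e[0])))
L=tri(u(487,120,190,225),u(107,134,255,190));Rr=tri(u(626,52,190,225),u(288,190,255,190))
print("pads",L,Rr,np.linalg.norm(L-Rr),(L+Rr)/2)
print("pads z=.1",onz("top",u(107,134,255,190),.1),onz("top",u(288,190,255,190),.1))
print("post",onz("top",u(202,160,255,190),.102),tri(u(557,77,190,225),u(202,160,255,190)))
H=onz("top",u(182,60,400,220),.06);E=onz("top",u(101,274,400,220),.041);M=onz("top",u(165,90,400,220),.041)
v=H-E;print("mallet",H,E,M,np.linalg.norm((H-E)[:2]),np.degrees(np.arctan2(v[1],v[0])),np.degrees(np.arctan2((M-E)[1],(M-E)[0])))
# segmented mallet
t=cv2.imread("pics/top0.png")[220:300,400:500].astype(int)
dk=(t.max(2)<35).astype(np.uint8);n,l,s,c=cv2.connectedComponentsWithStats(dk)
print(s,c)
wd=((t[...,2]>150)&(t[...,2]-t[...,0]>40)).astype(np.uint8);n,l,s,c=cv2.connectedComponentsWithStats(wd);i=1+s[1:,4].argmax()
ys,xs=np.where(l==i);print(s[i],c[i],cv2.minAreaRect(np.c_[xs,ys].astype(np.int32)))
P=np.array([onz("top",(x+400,y+220),.041)[:2] for x,y in zip(xs,ys)]);w,V=np.linalg.eigh(np.cov(P.T));a=V[:,1]*np.sign(V[0,1]);q=(P-P.mean(0))@a
print("handle",P.mean(0),np.degrees(np.arctan2(a[1],a[0])),q.min(),q.max(),P.mean(0)+a*q.min())
E
```

```text
[[ 0.5622  0.135   0.012 ]
 [ 0.5231 -0.0157  0.012 ]
 [ 0.4258  0.0093  0.012 ]
 [ 0.4697  0.1604  0.012 ]] [0.4952 0.0722 0.012 ] [0.1557 0.1005 0.1574]
y-axis dir yaw -15.38523451121063
x-axis yaw -14.888267273980933
pads [0.5091 0.1216 0.0977] [0.482  0.0246 0.097 ] 0.10066219602559603 [0.4956 0.0731 0.0974]
pads z=.1 [0.5078 0.1207 0.1   ] [0.481  0.0241 0.1   ]
post [0.4953 0.0699 0.102 ] [0.4971 0.071  0.1012]
mallet [ 0.4971 -0.2376  0.06  ] [ 0.3775 -0.1989  0.041 ] [ 0.4815 -0.2333  0.041 ] 0.12574547284309798 -17.94408657995811 -18.33967226856149
[[   0    0  100   80 7942]
 [  88    2    1    1    1]
 [  91    4    2    1    2]
 [  95    4    5    2    7]
 [  36    9    8   13   35]
 [  34   11    2    3    3]
 [  33   15    3    7    9]
 [  49   20    1    1    1]] [[49.5154 39.6885]
 [88.      2.    ]
 [91.5     4.    ]
 [97.4286  4.7143]
 [38.2857 15.1714]
 [34.3333 12.    ]
 [33.7778 18.2222]
 [49.     20.    ]]
[ 22  21  22  51 337] [32.4748 46.457 ] ((32.54999923706055, 46.349998474121094), (6.324554443359375, 51.54512405395508), 18.434947967529297)
handle [ 0.4263 -0.2152] -17.322789807647194 -0.05750773224128724 0.058378184179116714 [ 0.3714 -0.1981]
```

Checks agree: foot 157x100 mm, pad spacing 100.7 mm, post top at 101 mm, handle length right. Now I'll grasp the mallet.

```bash
cat >> h.py <<'E'
MY=-17.5;BY=-15.2
mx=lambda y:np.array([np.cos(np.radians(y)),np.sin(np.radians(y))])
HEAD=np.array([.4983,-.2378]);GRIP=HEAD-.05*mx(MY)
PL=np.array([.5083,.1212]);PR=np.array([.4815,.0245])
TL=PL-.05*mx(BY);TR=PR-.05*mx(BY)
P=lambda xy,z:[xy[0],xy[1],z]
G0=.084   # TCP height above striking face
def st(m=""):
    s=robot.observe();print(m,round(s["time"],2),np.round(s["tool_pos"],4),np.round(s["ft_force"],1),round(s["gripper_width"],4),round(s["gripper_force"],1))
E
python3 - <<'E'
from h import *
for p,y in((P(GRIP,.18),MY),(P(TL,.2),BY),(P(TR,.2),BY)): print(np.round(robot.ik(p,[180,0,y]),1))
robot.move_pose(P(GRIP,.18),[180,0,MY]);st()
print(robot.line_to(P(GRIP,G0),vel=.12,guard=15));st()
robot.set_gripper(0.0);st("grip")
robot.line_to(P(GRIP,.22),vel=.2);st("up")
cv2.imwrite("pics/s1.png",robot.grab_frame("scene"));cv2.imwrite("pics/t1.png",robot.grab_frame("top"))
t=np.hstack([cv2.resize(cv2.imread("pics/%s1.png"%n)[a:a+130,b:b+130],(400,400)) for n,a,b in(("scene",150,330),("top",190,370))]);cv2.imwrite("pics/c.png",t)
E
```

```text
[-41.2 -10.4 -23.3  77.1   0.  156.3]
[   0.6  -15.2  -25.4   79.9    0.  -164.2]
[ -12.4  -23.8  -32.2   81.6    0.  -177.2]
 1.8 [ 0.4506 -0.2235  0.1803] [0.9 0.2 0.4] 0.0852 0.0
False
 2.75 [ 0.451  -0.2232  0.0848] [-0.4 -0.1 -0.1] 0.0856 0.0
grip 3.39 [ 0.4507 -0.2228  0.0842] [-0.1  1.1  2.3] 0.0151 60.4
up 4.22 [ 0.4501 -0.2224  0.2184] [-1.2 -0.7 -3.1] 0.0154 59.8[ WARN:0@7.489] global loadsave.cpp:275 findDecoder imread_('pics/scene1.png'): can't open/read file: check file path/integrity
Traceback (most recent call last):
TypeError: 'NoneType' object is not subscriptable
```

View pics/s1.png

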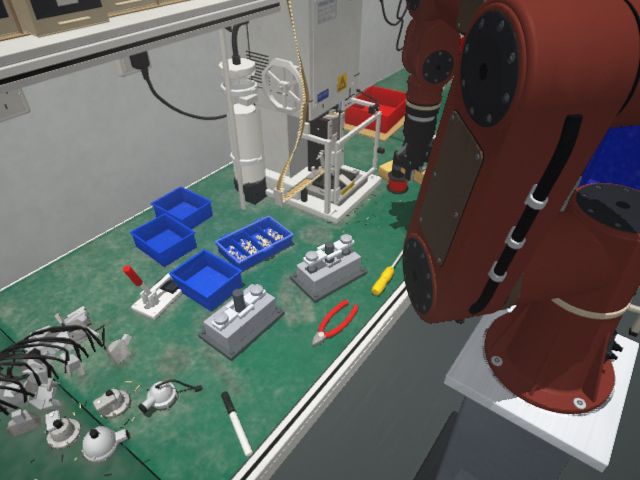

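The mallet is held (about 3 N of weight, 15 mm width). The wrist has to go round the other way to reach the pads, so I'll do that spin high and in free space, then look.

```bash
python3 - <<'E'
from h import *
robot.line_to(P(GRIP,.27),vel=.2)
robot.move_pose(P(TR,.27),[180,0,BY]);st("over R")
robot.line_to(P(TR,.115+G0),vel=.2);st("hover R")
print(np.round(robot.observe()["q"],1))
s=robot.grab_frame("scene");t=robot.grab_frame("top")
cv2.imwrite("pics/s2.png",s);cv2.imwrite("pics/t2.png",t)
c=np.hstack([cv2.resize(s[170:310,260:400],(400,400),interpolation=3),cv2.resize(t[170:310,230:370],(400,400),interpolation=3)]);cv2.imwrite("pics/c2.png",c)
E
```

```text
over R 9.51 [0.4333 0.0376 0.27  ] [ 0.   0.3 -2.6] 0.0151 59.9
hover R 10.02 [0.4332 0.0376 0.1995] [ 0.5  0.7 -2.2] 0.0153 59.8
[ -12.4  -23.8  -32.2   81.6   -0.  -177.2]
```

View pics/c2.png

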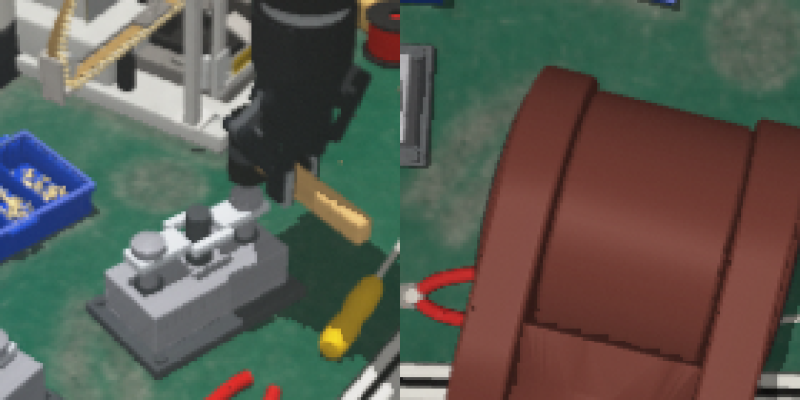

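The head hangs level above the right pad, at (250,195) in the crop. First I'll make two light taps and check the forces.

```bash
cat >> h.py <<'E'
def tap(T,z,vel=.04,hov=.112,guard=30):
    robot.line_to(P(T,hov+G0),vel=.2)
    g=robot.line_to(P(T,z+G0),vel=vel,guard=guard)
    s=robot.observe();print("L" if T is TL else "R",z,g,"face",round(s["tool_pos"][2]-G0,4),"fz",round(s["ft_force"][2],1),"tq",np.round(s["torque"],2),"t",round(s["time"],2))
    robot.line_to(P(T,hov+G0),vel=.15)
E
python3 - <<'E'
from h import *
tap(TR,.096);tap(TL,.094)
s=robot.grab_frame("scene");cv2.imwrite("pics/c3.png",cv2.resize(s[210:300,280:380],(720,600),interpolation=3))
E
```

```text
R 0.096 False face 0.0957 fz -1.4 tq [0.03 0.05 0.  ] t 10.92
L 0.094 False face 0.0938 fz -1.9 tq [ 0.04 -0.11  0.02] t 12.43
```

View pics/c3.png

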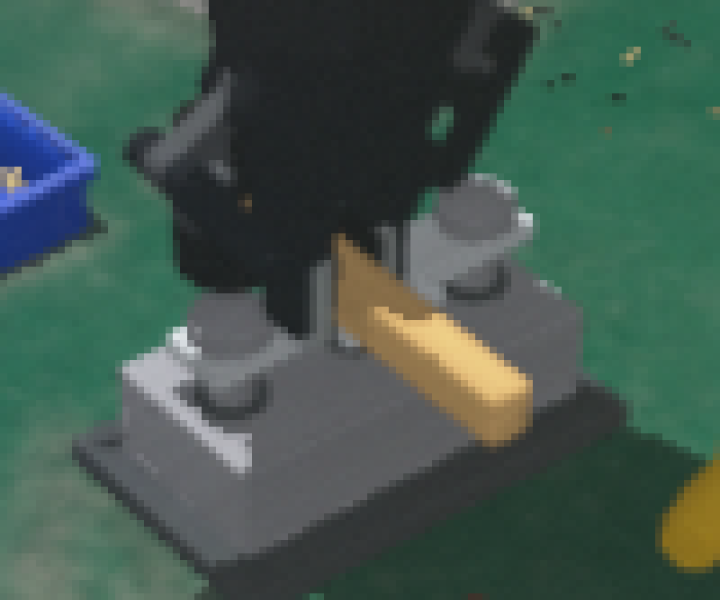

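Compared with the start, both pads appear about 2–3 px lower, at (312,258) and (346,241). I'll confirm that by a guarded touch, logging the contact height.

```bash
python3 - <<'E'
from h import *
tap(TL,.088,vel=.03,guard=4); tap(TR,.088,vel=.03,guard=4)
E
```

```text
L 0.088 True face 0.0914 fz 0.4 tq [ 0.25 -0.35  0.11] t 13.63
R 0.088 True face 0.0917 fz -0.3 tq [-0.16 -0.2  -0.01] t 15.2
```

```bash
python3 - <<'E'
from h import *
for T,z in((TL,.086),(TR,.084),(TL,.080),(TR,.0785)): tap(T,z)
for T in(TL,TR): tap(T,.071,vel=.03,guard=32)
E
```

```text
L 0.086 False face 0.0859 fz -1.5 tq [ 0.12 -0.    0.08] t 16.93
R 0.084 False face 0.0839 fz -1.8 tq [ 0.02  0.08 -0.  ] t 18.76
L 0.08 False face 0.08 fz -2.6 tq [0.11 0.13 0.03] t 20.69
R 0.0785 False face 0.0786 fz -1.6 tq [0.01 0.12 0.  ] t 22.69
L 0.071 False face 0.0731 fz 18.2 tq [ 0.01  1.55 -0.05] t 25.23
R 0.071 False face 0.0731 fz 19.3 tq [-0.26  1.72 -0.18] t 27.82
```

Both ends now hold about 21 N without moving, so they look to be on their stops. I'll press each once more, then move clear and look.

```bash
python3 - <<'E'
from h import *
for T in(TL,TR): tap(T,.069,vel=.03,guard=38)
robot.line_to(P(TR,.26),vel=.2)
robot.move_pose([.45,-.25,.2],[180,0,-50]);st()
s=robot.grab_frame("scene");t=robot.grab_frame("top");cv2.imwrite("pics/s4.png",s);cv2.imwrite("pics/t4.png",t)
c=np.vstack([cv2.resize(s[225:365,190:390],(800,560),interpolation=3)]);cv2.imwrite("pics/c4.png",c)
E
```

```text
L 0.069 False face 0.0715 fz 22.2 tq [-0.09  1.88 -0.12] t 30.48
R 0.069 False face 0.0715 fz 23.0 tq [ 0.11  2.01 -0.1 ] t 33.15
 35.18 [ 0.4501 -0.249   0.1999] [ 0.5  1.  -2. ] 0.0151 60.2
```

View pics/c4.png

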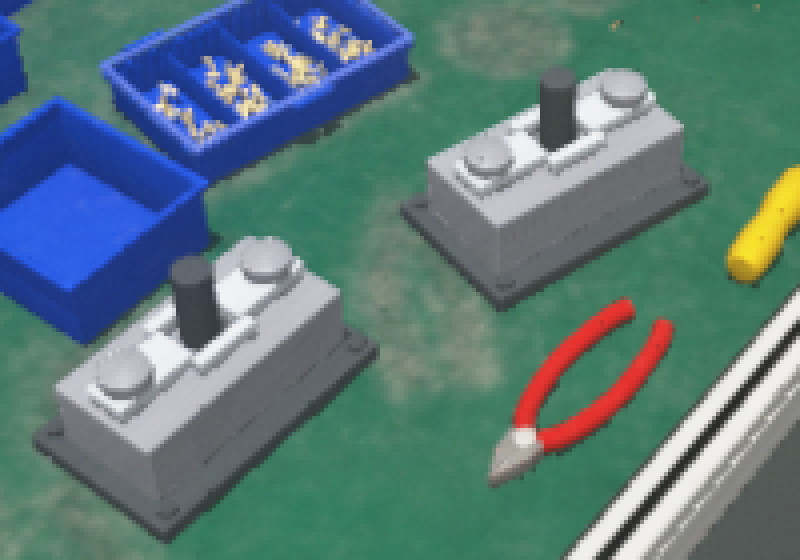

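Both bridges now look alike, with the pads at (487,155) and (624,87) in the crop. I'll check the heights numerically.

```bash
python3 - <<'E'
from h import *
u=lambda x,y:np.array([(x+.5)/4-.5+190,(y+.5)/4-.5+225])
s0=cv2.imread("pics/scene0.png");s4=cv2.imread("pics/s4.png")
# vertical image shift of each pad by subpixel template matching, vs that expected for drop
for n,p,c0 in(("L",PL,u(487,120)),("R",PR,u(626,52))):
    x,y=np.round(c0).astype(int);k=4
    T=cv2.resize(s0[y-4:y+5,x-6:x+7],None,fx=k,fy=k,interpolation=3);W=cv2.resize(s4[y-8:y+22,x-10:x+11],None,fx=k,fy=k,interpolation=3)
    r=cv2.matchTemplate(W,T,cv2.TM_CCOEFF_NORMED);_,v,_,l=cv2.minMaxLoc(r)
    print(n,"shift",l[0]/k-4,l[1]/k-4,round(v,2))
    for a in(.098,.1,.102):print(a,[(d,np.round(proj("scene",P(p,d))-proj("scene",P(p,a)),1)) for d in(.076,.079)])
E
```

```text
L shift 0.0 8.0 0.86
0.098 [(0.076, array([0.1, 7.3])), (0.079, array([0.1, 6.4]))]
0.1 [(0.076, array([0.1, 8. ])), (0.079, array([0.1, 7. ]))]
0.102 [(0.076, array([0.1, 8.7])), (0.079, array([0.1, 7.7]))]
R shift -1.0 8.0 0.83
0.098 [(0.076, array([-0.3,  7.2])), (0.079, array([-0.3,  6.3]))]
0.1 [(0.076, array([-0.4,  7.9])), (0.079, array([-0.3,  6.9]))]
0.102 [(0.076, array([-0.4,  8.6])), (0.079, array([-0.4,  7.6]))]
```

The 8 px shift matches full drop (about 0.100 to 0.076), which agrees with the hard stops felt. Now I'll put the mallet down.

```bash
python3 - <<'E'
from h import *
p=np.array([.45,-.25])
robot.line_to(P(p,.095),vel=.15)
print(robot.line_to(P(p,G0-.002),vel=.03,guard=4));st()
robot.set_gripper(.085);robot.pause(.2);st("open")
robot.line_to(P(p,.22),vel=.15)
robot.move_pose([.33,-.42,.28],[180,0,-60]);st()
t=robot.grab_frame("top");cv2.imwrite("pics/t5.png",cv2.resize(t[130:310,240:560],(800,450),interpolation=3))
E
```

```text
True
 36.59 [ 0.45   -0.25    0.0822] [-0.   0.3  5.2] 0.0154 61.5
open 37.47 [ 0.4494 -0.2494  0.0812] [0.2 0.1 0.9] 0.085 0.0
 43.52 [ 0.33 -0.42  0.28] [ 0.8  0.5 -0.2] 0.0851 0.0
```

View pics/t5.png

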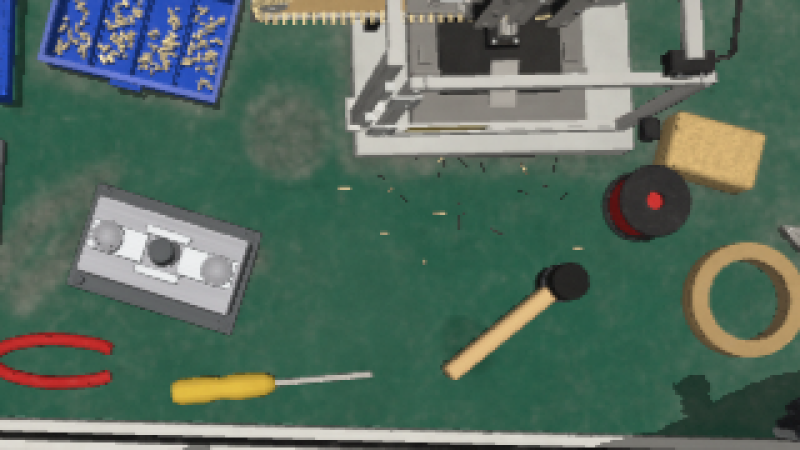

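The mallet stands upright at (567,282) in the crop, far from the block, and the arm is clear of everything. I'm handing the job in.

```bash
python3 -c "
from plant import robot
print(robot.job_done())"
```

```text
the job is handed in; nothing more can be done
None
```

The bridge is down at both ends (felt on its stops and checked in the camera image), the mallet is standing on the bench well away from the block, and the job was handed in at about 44 s.

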